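# Release the latched lamp key of the microscope

## Robot

A 6-joint arm with a two-finger parallel gripper is mounted at the origin on the work surface. World frame = base frame: x ahead of the robot, y to its left, z up, the work surface at z = 0. Lengths are in mm, angles in rad, forces in N, time in s.
With the tool pointing down it reaches from about 350 to 875 mm from the base axis. Payload 4.2 kg.
Tool frame: the origin (TCP) lies at the very end of the fingers, on their centre line; the grasp point (between the pads) lies 19 mm behind it; z points along the fingers, y is the line along which they close (so a half turn about z gives the same grasp; the last joint's range is limited). The gripper opens to 85 mm and grips with 20 to 120 N. Pads are 22 mm wide; open, the fingers measure 114 mm over their backs; the gripper's body (76 mm by 85 mm) begins 54 mm behind the grasp point. The pads swing forward as they close: fully open they stand 13 mm farther back than shut.
Start: joints at [-1.069, 0.385, 0.008, 0, -1.194, -0.259], TCP at [150.281, -606.642, 231.312] pointing down, gripper open.
Joint ranges: [-3.14, 3.14], [-1.21, 2.06], [-1.07, 1.41], [-3.16, 2.05], [-2.99, -0.16], [-3.1, 3.1]. Speed limits (rad/s): [2.79, 2.79, 3.14, 3.14, 3.14, 3.14].

## Interface

Orientations are given as a unit quaternion [x, y, z, w].
In Python, from bench import arm gives the robot as it stands.
- The arm moves only by the tool servo_tool, never from a script. Its argument "rows" is a list that holds one entry, the list of rows, each a list of 7 numbers: the finger opening in mm, from 0 to 85.4, then the shift along the tool's x, y, z in mm, then the turn, a rotation vector about the tool's x, y, z in rad. A call has 1 to 10 rows; each row is the pose to reach, as a shift and turn from the pose commanded when the call began, along the tool's axes at that moment; what a row does not reach only later rows make up. A row lasts 1/8 s, in which the tool goes at most 62.5 mm and 10.7 degrees, less where a joint would pass 70% of its speed; a pose out of reach is approached as far as the arm can. A call with a gripper value outside its range is refused whole. The fingers move at their own pace and stop on an object; the grip force is fixed at half the most. Time passes only in rows, so rows that repeat a pose let the fingers close. It gives the time, the measured TCP pose, the force, the opening and the grip force at its end, in the units of the state.
- arm.read_state(): the state, without advancing time (a new reading comes with each control period).
- arm.get_image(name): name is "side" or "top"; returns the picture (420x560x3 uint8, red, green, blue); there is no depth.
- arm.camera_params(name): a dict with "intrinsics" (3x3 intrinsics, pixels), "R" (3x3) and "t" (3): a world point X has camera coordinates R X + t. Camera axes: x right, y down, z forward; pixel columns grow to the right and rows downward; lengths in mm; the calibration is good to about 2 mm. A picture is of the moment at which its call begins. camera_params takes no time and is no camera call.
- arm.job_done(): hands the job in; it is judged then, once.
The state is a dict: "clock": time; "joints": joint angles; "joint_vel": joint speeds; "joint_efforts": joint torques, N m; "position": TCP position; "ee_rot": TCP orientation; "contact_force": force on the tool from outside, world axes, zero at the start; "wrist_torque": the same for the moment, N m; "gripper_width": finger opening in mm; "grasp_force": force on a finger pad.
Only numpy, scipy, OpenCV 4.12 (cv2) and the standard library are available. Lean on these libraries where they do the work, as an engineer would, in place of code of your own. Each camera call takes 0.05 s, during which the arm holds its last target. There are 200 camera calls.

## Task

One of the four identical keys on the microscope's lamp control box is still latched down. With a fingertip, tap the four keys lightly one after the other, from left to right as the robot sees them, to feel which one it is, without pushing any key home; then press the latched key down to its stop and let it go, so that all four keys stand fully up. Do not push any of the other keys home, pick nothing up, and leave the things on and around the box where they stand.

Things in the scene. Friction and masses are not known exactly. Their poses are not given: they have to be found in the camera images.
- console: cream lamp control box, fixed, 150 mm deep (x), 250 mm wide (y), 55 mm high, level top; origin at the centre of its underside, x to its rear (away from the robot), y to its left as the robot sees it. Four keys in a row along y on the front half of its top, 35 mm in front of the origin, at y = +54, +18, -18, -54 mm; small things stand on the rear half.
- key1_top (a point): centre of the top face of the first (leftmost) key, counted from the left as the robot sees it. The four keys are identical square grey caps, 24 x 24 mm, 36 mm from centre to centre (12 mm gaps). Which one is latched changes from start to start.
- key2_top (a point): centre of the top face of the second key, counted from the left as the robot sees it. Any key that is up has its top 67 mm above the bench (12 mm above the box's top); the latched key's top is held 4 mm lower, at 63 mm. Keys move straight down and reach their stop 8 mm below up.
- key3_top (a point): centre of the top face of the third key, counted from the left as the robot sees it. Any key that is up is sprung: it begins to give at 2 N and then yields 2 mm per newton, reaching its stop at 6 N.
- key4_top (a point): centre of the top face of the fourth (rightmost) key, counted from the left as the robot sees it. Whichever key is latched does not give below about 4 N; pushed on down to its stop (4 mm farther, 6 to 7 N) it unlatches, and it rises fully by itself when let go.
- oil_bottle: small amber bottle, 26 mm across, 50 mm tall, standing on the rear deck of the control box; loose, not part of the job; origin at the centre of its underside
- lens_case: clear round lens case, 32 mm across, 38 mm tall, standing on the rear deck of the control box; loose, not part of the job; origin at the centre of its underside
- specimen_jar: white jar with a lid, 48 mm across, 62 mm tall, on the bench to the left of the box; loose, not part of the job; origin at the centre of its underside
- petri_dish: shut clear dish, 60 mm across, 15 mm tall, on the bench to the right of the box; loose, not part of the job; origin at the centre of its underside
- slide_box: box for slides, 40 x 85 x 28 mm, on the bench behind the box; loose, not part of the job; origin at the centre of its underside
- marker: marker pen 120 mm long, 12 mm thick, lying on the bench in front of the box; loose, not part of the job; origin at the centre of its underside
- stain_bottle: white bottle, 36 mm across, 75 mm tall, on the bench to the right of the box, toward its rear; loose, not part of the job; origin at the centre of its underside

How it is judged (in metres and radians):
On the way, in this order (a step that is already met when the one before it is completed fails the run):
1. the first (leftmost) key is touched by a finger (contact force between the fingers and key1 above 0.4 N).
2. the second key is touched by a finger (contact force between the fingers and key2 above 0.4 N).
3. the third key is touched by a finger (contact force between the fingers and key3 above 0.4 N).
4. the fourth (rightmost) key is touched by a finger (contact force between the fingers and key4 above 0.4 N).
5. after the taps the latched key is released: all four keys stand up (z of each of key1_top, key2_top, key3_top, key4_top in the frame of console above 0.066 m), for 0.1 s.
At the end, for the whole second after the job is handed in: All four keys stand up (tops within 1 mm of 67 mm above the bench), and every loose thing is at rest within 20 mm of where it stood (all of step 5 and distance of each of oil_bottle, lens_case, specimen_jar, petri_dish, slide_box, marker, stain_bottle from where it was at the start of the episode below 0.02 m and linear speed of each of oil_bottle, lens_case, specimen_jar, petri_dish, slide_box, marker, stain_bottle below 0.02 m/s); the robot touches nothing.
It fails at once if a key that was up is pushed home (more than 6.5 mm down) (distance of any of key1_top, key2_top, key3_top, key4_top from where it was at the start of the episode above 0.0065 m).
It fails at once if a loose thing is shifted, lifted or carried more than 20 mm (distance of any of oil_bottle, lens_case, specimen_jar, petri_dish, slide_box, marker, stain_bottle from where it was at the start of the episode above 0.02 m).
It fails at once if a loose thing is tipped over (angle between any of oil_bottle, lens_case, specimen_jar, petri_dish, slide_box, marker, stain_bottle's own z axis and vertical above 0.5 rad).
It also fails if it takes over 58 s, if anything falls off the work surface, if the arm or the gripper's body presses on something with over 40 N, if the wrist force passes 120 N, or if a joint passes its speed limit or range.

## Working session

There is one attempt and no reset: what is moved stays moved. The work goes in short steps, Python scripts to look and compute and a tool call to move; the robot and the scene stay as the last step left them, time stands still between calls to the robot, and variables do not carry over. Pictures are saved under pics/ and viewed, at most 10 in all, crops included, and the job is handed in when it is done.

Besides the shell and the picture viewer there is one more tool, called after "Request:" as a command line: name --argument value ..., lists and objects as JSON in quotes. servo_tool: Moves the arm, as the interface text tells. Its arguments: {"type":"object","properties":{"rows":{"type":"array"}},"required":["rows"]}

```bash
mkdir -p pics; python3 - <<'E'
from bench import arm
import cv2,numpy as np
for n in("top","side"):
    im=arm.get_image(n); cv2.imwrite(f"pics/{n}0.png",im[:,:,::-1])
    p=arm.camera_params(n); print(n,np.round(p["intrinsics"],1).tolist(),np.round(p["R"],3).tolist(),np.round(p["t"],1).tolist())
print(arm.read_state())
E
```

```text
top [[497.6, 0.0, 285.9], [0.0, 497.6, 206.1], [0.0, 0.0, 1.0]] [[0.014, -1.0, 0.004], [-0.991, -0.015, -0.13], [0.13, -0.002, -0.992]] [22.1, 575.3, 1037.5]
side [[393.4, 0.0, 285.1], [0.0, 393.4, 211.4], [0.0, 0.0, 1.0]] [[0.83, -0.557, -0.003], [-0.262, -0.385, -0.885], [0.492, 0.736, -0.466]] [-474.4, 242.2, 384.5]
{'clock': 0.1, 'joints': array([-1.06939175e+00,  3.85483082e-01,  6.75017081e-03, -4.08664023e-04,
       -1.19397833e+00, -2.58588016e-01]), 'joint_vel': array([-0.00030461, -0.00040096,  0.00437416,  0.00236546,  0.00141114,
       -0.00033157]), 'joint_efforts': array([-1.00671579e-03, -3.93319666e+01,  1.88927186e+01,  4.19792354e+00,
       -2.63017508e-03,  8.87788275e-06]), 'position': array([ 150.15227243, -606.16242701,  230.3279807 ]), 'ee_rot': array([-1.21035371e-01,  9.92647715e-01,  9.59602333e-04, -1.78760507e-04]), 'contact_force': array([-0.17945069, -0.55163175,  1.04864337]), 'wrist_torque': array([-0.01288997,  0.04033422, -0.01337264]), 'grasp_force': 0.0, 'gripper_width': 85.4275538573311}
```

View pics/top0.png

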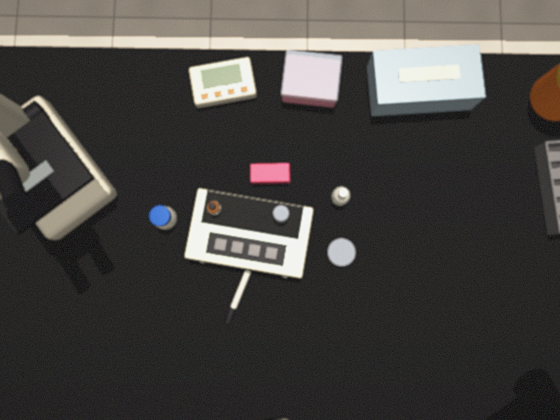

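View pics/side0.png

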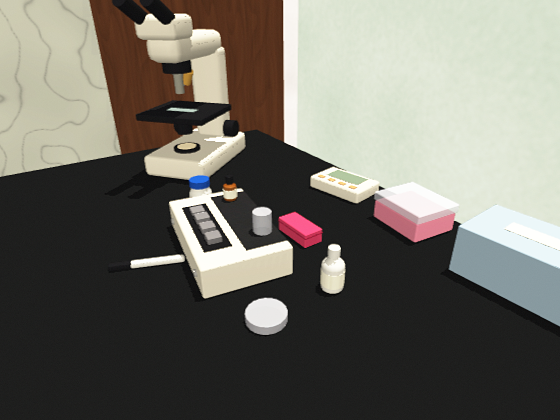

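The top view shows the box centred near pixel (250,233). The key row runs from (220,243) through (237,247) and (254,250) to (271,253), and the marker is in front at (240,290). The side view agrees, with keys from (197,211) to (213,238).

```bash
cat > h.py <<'E'
import cv2,numpy as np
from bench import arm
def ray(n,uv,z):
    p=arm.camera_params(n);R=np.array(p["R"]);t=np.array(p["t"]);c=-R.T@t
    d=R.T@np.linalg.inv(p["intrinsics"])@np.array([*uv,1.]);return c+d*(z-c[2])/d[2]
def keys(im,box,lo,hi,th):
    x0,y0,x1,y1=box;g=im[y0:y1,x0:x1].astype(int)
    m=((g.min(2)>lo)&(g.max(2)<hi)).astype(np.uint8)
    n,_,s,c=cv2.connectedComponentsWithStats(m,connectivity=4)
    return [(s[i,4],*(c[i]+[x0,y0])) for i in range(1,n) if s[i,4]>th]
E
python3 - <<'E'
from h import *
im=cv2.imread("pics/top0.png")[:,:,::-1]
print(im[247,205:290].mean(1).astype(int))
from scipy.spatial.transform import Rotation
K=sorted(keys(im,(208,235,284,262),75,205,40),key=lambda k:k[1])
P=[ray("top",k[1:],67) for k in K]
for k,p in zip(K,P):print(np.round(k,1),np.round(p,1))
P=np.array(P);print(np.linalg.norm(np.diff(P,axis=0),axis=1))
# box top outline
g=im[180:285,175:325].astype(int);m=(g.min(2)>150).astype(np.uint8)
c=max(cv2.findContours(m,0,2)[0],key=cv2.contourArea);r=cv2.minAreaRect(c);print([np.round(ray("top",q+[175,180],55),1) for q in cv2.boxPoints(r)])
d=P[-1]-P[0];print("yaw",np.degrees(np.arctan2(d[0],-d[1])))
E
```

```text
[240 197 116  77  76  76  78  73  99 136 160 169 172 171 175 173 175 171
 175 162 128  90  79  75  81  94 127 159 173 176 174 179 178 176 179 180
 173 144 108  81  80  81  80 103 147 174 178 179 178 179 184 183 181 182
 168 134  92  83  84  84  90 114 138 149 147 140 136 130 118 113 106  97
  90  86  85  86  80  86  78  81 131 209 241 243 243]
[1352.   247.7  248.3] [481.6 108.5  67. ]
[]
[array([460.9, 242.2,  55. ]), array([609.9, 222.7,  55. ]), array([570.4, -27.6,  55. ]), array([422.7,  -3.6,  55. ])]
yaw 180.0
```

```bash
python3 - <<'E'
import cv2
a=cv2.resize(cv2.imread("pics/top0.png")[180:285,175:325],None,fx=5,fy=5,interpolation=2);cv2.imwrite("pics/c1.png",a)
E
```

```text
(no output)
```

View pics/c1.png

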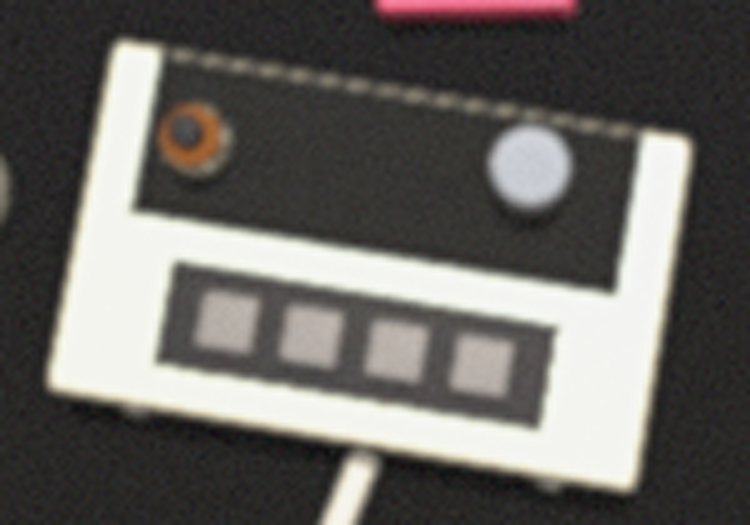

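The enlarged crop shows four caps at crop pixels (228,322), (311,335), (397,349) and (482,365). Dividing by 5 and adding (175,180) gives image pixels. The bottle and lens case stand on the rear deck.

```bash
python3 - <<'E'
from h import *
from scipy.spatial.transform import Rotation as Ro
im=cv2.imread("pics/top0.png")[:,:,::-1]
K=sorted([k for k in keys(im,(209,234,284,262),128,205,60) if k[0]<250],key=lambda k:k[1])
P=np.array([ray("top",k[1:],67) for k in K])
for k,p in zip(K,P):print(np.round(k,1),np.round(p,1))
print(np.linalg.norm(np.diff(P,axis=0),axis=1))
d=P[-1]-P[0];print("yaw",np.degrees(np.arctan2(d[0],-d[1])))
s=arm.read_state();R=Ro.from_quat(s["ee_rot"]).as_matrix()
print(R.round(3))
c=P.mean(0);u=d/np.linalg.norm(d)
print("row centre",c,"u",u)
print("rel tool, key1 z=120:",R.T@(P[0]+[0,0,53]-s["position"]))
# from side view: project
p=arm.camera_params("side")
for q in P:
    x=p["intrinsics"]@(p["R"]@q+p["t"]);print("side",x[:2]/x[2])
yt=R[:,1];print("tool y angle",np.degrees(np.arctan2(-yt[0],yt[1])),"row dir",np.degrees(np.arctan2(u[0],-u[1])))
E
```

```text
[115.  220.1 243.9] [489.9 166.2  67. ]
[118.  236.7 246.6] [484.7 131.4  67. ]
[120.  253.7 249.5] [479.3  96.   67. ]
[121.  270.8 252.5] [473.5  60.4  67. ]
[35.13300968 35.88784584 36.02841382]
yaw -8.85280393189021
[[-0.971 -0.24  -0.001]
 [-0.24   0.971  0.002]
 [ 0.     0.002 -1.   ]]
row centre [481.83583612 113.50165549  67.        ] u [-0.15389652 -0.98808697  0.        ]
rel tool, key1 z=120: [-515.44122632  667.84830812  111.56621329]
side [196.93716585 206.16803973]
side [201.88487349 214.3865296 ]
side [207.38434546 223.50386627]
side [213.17590616 233.54575807]
tool y angle 13.903720827896612 row dir -8.852803931890207
```

Request:
servo_tool --rows '[[[0,-15,20,0,0,0,0],[0,-45,60,0,0,0,0],[0,-82,107,0,0,0,0],[0,-119,154,0,0,0,0],[0,-156,202,0,0,0,0],[0,-193,250,0,0,0,0],[0,-230,298,0,0,0,0],[0,-267,346,0,0,0,0],[0,-303,393,0,0,0,0],[0,-340,440,0,0,0,0]]]'

```text
clock: 1.35
position: [374.6, -95.9, 231.4]
ee_rot: [-0.121, 0.993, 0.0, 0.0]
contact_force: [0.8, -0.4, 0.7]
gripper_width: 0.2
grasp_force: 0.0
```

Request:
servo_tool --rows '[[[0,-35,46,0,0,0,0.06],[0,-70,91,10,0,0,0.13],[0,-105,137,25,0,0,0.2],[0,-135,177,45,0,0,0.27],[0,-160,210,65,0,0,0.34],[0,-172,225,78,0,0,0.397],[0,-175,228,80,0,0,0.397],[0,-175,228,80,0,0,0.397]]]'

```text
clock: 2.35
position: [489.4, 165.2, 151.3]
ee_rot: [0.077, 0.997, -0.0, -0.0]
contact_force: [0.9, -0.3, -0.3]
gripper_width: -0.2
grasp_force: 0.0
```

```bash
python3 - <<'E'
from h import *
from scipy.spatial.transform import Rotation as Ro
im=cv2.imread("pics/side0.png")[:,:,::-1]
for k in keys(im,(175,198,235,258),95,200,15):print(np.round(k,1))
s=arm.read_state();R=Ro.from_quat(s["ee_rot"]).as_matrix()
print(s["clock"],s["position"],R.round(3),s["contact_force"],s["gripper_width"],s["joints"])
print("to key1 z=80",R.T@(np.array([490,166,80])-s["position"]))
a=arm.get_image("side");cv2.imwrite("pics/s1.png",cv2.resize(np.hstack([a[100:300,120:320],np.array(arm.get_image("top"))[150:350,150:350]]),None,fx=2,fy=2,interpolation=2)[:,:,::-1])
E
```

```text
[562.  205.7 224.2]
[226.  182.4 240.5]
2.35 [489.37401755 165.20432334 151.33822524] [[-0.988  0.153 -0.   ]
 [ 0.153  0.988 -0.   ]
 [ 0.    -0.    -1.   ]] [ 0.93338717 -0.3018481  -0.32302591] -0.23061125809257207 [ 6.40131896e-01  2.78221158e-01 -3.70216373e-01  2.96128369e-05
 -9.22942434e-01 -2.36446710e+00]
to key1 z=80 [-0.52494216  0.91290696 71.33763644]
```

View pics/s1.png

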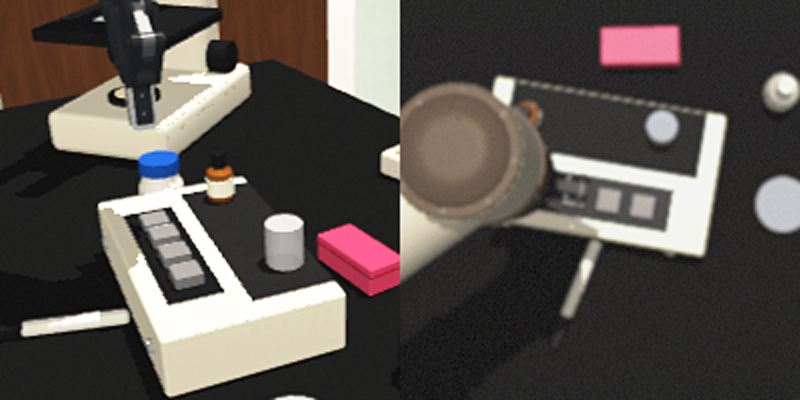

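The fingers are shut above key 1. In the side view the key tops at about (197,209) to (213,234) match my projection within 3 px. I'll go down to just above key 1.

Request:
servo_tool --rows '[[[0,-0.3,0.5,25,0,0,0],[0,-0.5,1,55,0,0,0],[0,-0.5,1,74,0,0,0],[0,-0.5,1,80,0,0,0],[0,-0.5,1,81,0,0,0],[0,-0.5,1,81,0,0,0],[0,-0.5,1,81,0,0,0]]]'

```text
clock: 3.32
position: [490.6, 166.8, 71.1]
ee_rot: [0.077, 0.997, 0.001, 0.001]
contact_force: [0.0, 0.2, -0.6]
gripper_width: -0.0
grasp_force: 0.0
```

Request:
servo_tool --rows '[[[0,0,0,1.5,0,0,0],[0,0,0,2,0,0,0],[0,0,0,2,0,0,0]]]'

```text
clock: 3.7
position: [490.2, 166.5, 68.3]
ee_rot: [0.077, 0.997, -0.0, -0.0]
contact_force: [-0.9, -0.5, -0.5]
gripper_width: 0.0
grasp_force: 0.0
```

Request:
servo_tool --rows '[[[0,0,0,1,0,0,0],[0,0,0,2,0,0,0],[0,0,0,2,0,0,0]]]'

```text
clock: 4.08
position: [490.2, 166.4, 66.2]
ee_rot: [0.077, 0.997, -0.0, -0.0]
contact_force: [-0.0, -0.1, -0.2]
gripper_width: -0.1
grasp_force: 0.0
```

Request:
servo_tool --rows '[[[0,0,0,0.8,0,0,0],[0,0,0,1.3,0,0,0],[0,0,0,1.3,0,0,0]]]'

```text
clock: 4.45
position: [490.2, 166.5, 65.0]
ee_rot: [0.077, 0.997, -0.0, -0.0]
contact_force: [0.4, 0.1, 0.4]
gripper_width: -0.2
grasp_force: 0.0
```

Request:
servo_tool --rows '[[[0,0,0,0,0,0,0],[0,0,0,0,0,0,0]]]'

```text
clock: 4.7
position: [490.2, 166.5, 65.1]
ee_rot: [0.077, 0.997, 0.0, 0.0]
contact_force: [-0.9, 0.3, -0.3]
gripper_width: 0.2
grasp_force: 0.0
```

No force at 65 mm, where a key that was up would push back with about 3 N. I'll keep going in small steps.

Request:
servo_tool --rows '[[[0,0,0,0.7,0,0,0],[0,0,0,1.2,0,0,0],[0,0,0,1.2,0,0,0]]]'

```text
clock: 5.08
position: [490.2, 166.5, 63.7]
ee_rot: [0.077, 0.997, -0.0, -0.0]
contact_force: [-0.2, -0.6, 0.4]
gripper_width: -0.1
grasp_force: 0.0
```

Request:
servo_tool --rows '[[[0,0,0,0.4,0,0,0],[0,0,0,0.6,0,0,0],[0,0,0,0.6,0,0,0]]]'

```text
clock: 5.45
position: [490.3, 166.5, 63.3]
ee_rot: [0.077, 0.997, 0.0, 0.0]
contact_force: [-0.6, 0.4, 1.1]
gripper_width: -0.2
grasp_force: 0.5
```

Request:
servo_tool --rows '[[[0,0,0,0.5,0,0,0],[0,0,0,0.5,0,0,0],[0,0,0,0.5,0,0,0]]]'

```text
clock: 5.82
position: [490.2, 166.5, 62.9]
ee_rot: [0.077, 0.997, 0.0, 0.0]
contact_force: [-1.5, -0.1, 4.3]
gripper_width: 0.1
grasp_force: 1.9
```

Request:
servo_tool --rows '[[[0,0,0,0.3,0,0,0],[0,0,0,0.3,0,0,0],[0,0,0,0.3,0,0,0]]]'

```text
clock: 6.2
position: [490.2, 166.5, 62.5]
ee_rot: [0.077, 0.997, 0.0, 0.0]
contact_force: [-2.0, -0.5, 4.4]
gripper_width: -0.1
grasp_force: 2.1
```

Key 1 sits low, with contact at about 63 mm and a hard 4 N, so it is the latched one. I'll lift off and tap keys 2 to 4.

Request:
servo_tool --rows '[[[0,0,0,-6,0,0,0],[0,0,0,-10,0,0,0],[0,0,-12,-10,0,0,0],[0,0,-28,-10,0,0,0],[0,0,-36,-9,0,0,0],[0,0,-36,-6,0,0,0],[0,0,-36,-4,0,0,0],[0,0,-36,-3.4,0,0,0],[0,0,-36,-3.4,0,0,0],[0,0,-36,-3.4,0,0,0]]]'

```text
clock: 7.45
position: [484.8, 131.0, 65.9]
ee_rot: [0.077, 0.997, -0.0, 0.0]
contact_force: [-0.2, -2.8, 1.7]
gripper_width: -0.1
grasp_force: 1.2
```

Request:
servo_tool --rows '[[[0,0,0,0.8,0,0,0],[0,0,0,0.8,0,0,0],[0,0,0,0.8,0,0,0]]]'

```text
clock: 7.82
position: [484.7, 131.0, 65.1]
ee_rot: [0.077, 0.997, 0.0, 0.0]
contact_force: [-0.7, -0.8, 2.8]
gripper_width: 0.0
grasp_force: 1.4
```

Request:
servo_tool --rows '[[[0,0,0,-6,0,0,0],[0,0,0,-8,0,0,0],[0,0,-12,-8,0,0,0],[0,0,-28,-8,0,0,0],[0,0,-36,-8,0,0,0],[0,0,-36,-8,0,0,0],[0,0,-36,-3,0,0,0],[0,0,-36,-0.5,0,0,0],[0,0,-36,0,0,0,0],[0,0,-36,0,0,0,0]]]'

```text
clock: 9.07
position: [479.4, 95.5, 65.2]
ee_rot: [0.077, 0.997, -0.0, 0.0]
contact_force: [1.3, -0.4, 2.6]
gripper_width: 0.3
grasp_force: 1.4
```

Request:
servo_tool --rows '[[[0,0,0,-6,0,0,0],[0,0,0,-8,0,0,0],[0,0,-12,-8,0,0,0],[0,0,-28,-8,0,0,0],[0,0,-36,-8,0,0,0],[0,0,-36,-8,0,0,0],[0,0,-36,-3,0,0,0],[0,0,-36,-0.5,0,0,0],[0,0,-36,0,0,0,0],[0,0,-36,0,0,0,0]]]'

```text
clock: 10.32
position: [473.8, 59.9, 65.1]
ee_rot: [0.077, 0.997, -0.0, 0.0]
contact_force: [0.3, -1.1, 2.0]
gripper_width: 0.0
grasp_force: 1.4
```

Keys 2 to 4 all gave way at 67 mm, so they are up. Now back to key 1, to stop just above it.

Request:
servo_tool --rows '[[[0,0,0,-6,0,0,0],[0,0,0,-12,0,0,0],[0,0,20,-12,0,0,0],[0,0,50,-12,0,0,0],[0,0,80,-12,0,0,0],[0,0,102,-12,0,0,0],[0,0,108,-12,0,0,0],[0,0,108,-6,0,0,0],[0,0,108,0,0,0,0],[0,0,108,0,0,0,0]]]'

```text
clock: 11.58
position: [489.6, 165.4, 64.2]
ee_rot: [0.078, 0.997, -0.001, -0.001]
contact_force: [0.7, -0.2, 0.1]
gripper_width: 0.1
grasp_force: 0.0
```

Request:
servo_tool --rows '[[[0,0,0,2,0,0,0],[0,0,0,3.5,0,0,0],[0,0,0,5,0,0,0],[0,0,0,6,0,0,0],[0,0,0,6,0,0,0],[0,0,0,6,0,0,0]]]'

```text
clock: 12.32
position: [490.3, 166.1, 59.8]
ee_rot: [0.077, 0.997, -0.0, 0.0]
contact_force: [-0.7, -2.2, 5.9]
gripper_width: 0.1
grasp_force: 2.9
```

Request:
servo_tool --rows '[[[0,0,0,0.8,0,0,0],[0,0,0,1.5,0,0,0],[0,0,0,1.5,0,0,0],[0,0,0,1.5,0,0,0]]]'

```text
clock: 12.82
position: [490.4, 166.1, 59.0]
ee_rot: [0.077, 0.997, -0.0, 0.0]
contact_force: [-2.9, -2.1, 9.9]
gripper_width: -0.1
grasp_force: 5.3
```

The key is at its stop: 59.0 mm, with the force rising past 7 N. I'll raise the finger to 65 mm to feel whether the key follows, then clear it.

Request:
servo_tool --rows '[[[0,0,0,-3,0,0,0],[0,0,0,-6.8,0,0,0],[0,0,0,-6.8,0,0,0],[0,0,0,-6.8,0,0,0]]]'

```text
clock: 13.32
position: [490.4, 166.4, 64.4]
ee_rot: [0.077, 0.997, -0.0, 0.0]
contact_force: [0.6, -2.1, 3.5]
gripper_width: 0.2
grasp_force: 1.6
```

Request:
servo_tool --rows '[[[0,0,0,-10,0,0,0],[0,0,0,-40,0,0,0],[0,0,0,-90,0,0,0],[0,0,0,-130,0,0,0],[0,40,0,-150,0,0,0],[0,80,0,-150,0,0,0],[0,100,0,-150,0,0,0],[0,100,0,-150,0,0,0],[0,100,0,-150,0,0,0]]]'

```text
clock: 14.45
position: [391.8, 182.3, 214.5]
ee_rot: [0.077, 0.997, 0.0, 0.0]
contact_force: [-0.7, 0.0, -0.6]
gripper_width: -0.1
grasp_force: 0.0
```

```bash
python3 - <<'E'
from h import *
a=arm.get_image("side");b=arm.get_image("top");cv2.imwrite("pics/s2.png",cv2.resize(np.hstack([a[150:300,120:320],b[150:300,150:350]]),None,fx=2,fy=2,interpolation=2)[:,:,::-1])
s=arm.read_state();print(s["clock"],s["position"],abs(s["joint_vel"]).max())
E
```

```text
14.55 [392.01499626 182.02978449 214.20035434] 0.004212259560915354
```

View pics/s2.png

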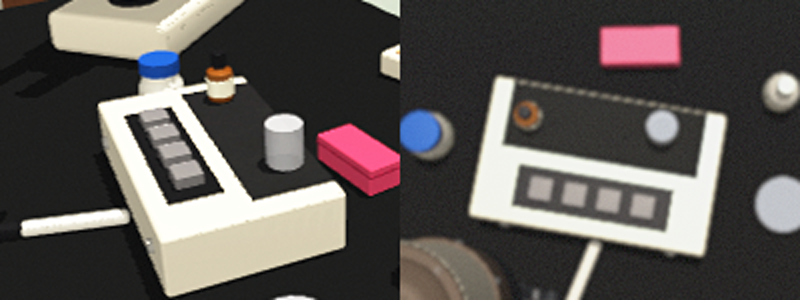

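Key 1 followed the finger up, pushing with 3.5 N at 64.4 mm. In the side view (crop around (153,115)) it now stands up like the others, and nothing else has moved. The arm is clear, so I'm handing in.

```bash
python3 -c "
from bench import arm
print(arm.job_done())"
```

```text
the job is handed in; nothing more can be done
None
```

The job is handed in: the leftmost key was the latched one, and after tapping all four keys I pressed it to its stop and it rose, so by feel and by the last pictures all four keys stand up and nothing else moved (no verdict was shown).

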